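# Set the panel jig and hold its spring jaw open at the mark

### The arm

A 7-joint arm with a two-finger parallel gripper is mounted at the origin on the work surface. World frame = base frame: x ahead of the robot, y to its left, z up, the work surface at z = 0. Lengths are in m, angles in rad, forces in N, time in s.
With the tool pointing down it reaches from about 0.425 to 0.875 m from the base axis. Payload 4.7 kg.
Tool frame: the origin (TCP) lies between the finger pads; the fingertips stand 14 mm ahead of it and the grasp point (between the pads) lies 5 mm behind it; z points along the fingers, y is the line along which they close (so a half turn about z gives the same grasp; the last joint's range is limited). The gripper opens to 87 mm and grips with 3 to 60 N. Pads are 19 mm wide; open, the fingers measure 117 mm over their backs; the gripper's body (75 mm by 190 mm) begins 51 mm behind the grasp point.
Start: joints at [-1.177, 0.321, -0.07, 1.45, 0.023, 1.371, -0.057], TCP at [0.241, 0.604, 0.237] pointing down, gripper open.
Joint ranges: [-2.86, 2.86], [-0.3, 2.09], [-1.38, 1.24], [0.06, 2.45], [-1.56, 4.7], [0.09, 2.05], [-2.69, 2.69]. Speed limits (rad/s): [2.57, 2.57, 3.14, 3.14, 3.14, 3.14, 3.14].

### API

Orientations are given as a rotation vector (axis times angle).
In Python, from bench import get_state, get_image, camera_params, close_job gives the robot as it stands. The module is installed in compiled form; this text tells all that it offers.
- The arm moves only by the tool arm_command, never from a script. Its argument "motion" is a list of rows, each a list of 5 numbers: the finger opening in mm, from 0 to 87, then the shift along the tool's x, y, z in mm, then the turn about the tool's z in degrees. In form: [[gripper, x, y, z, spin], ...]. A call has 1 to 5 rows; each row is the pose to reach, as a shift and turn from the pose commanded when the call began, along the tool's axes at that moment; what a row does not reach only later rows make up. A row lasts 1/12 s, in which the tool goes at most 41.7 mm and 7.16 degrees, less where a joint would pass 70% of its speed; a pose out of reach is approached as far as the arm can. A call with a gripper value outside its range is refused whole. The fingers move at their own pace and stop on an object; "newtons" is the grip in N (left out, the last holds). Time passes only in rows, so rows that repeat a pose let the fingers close. It gives the time, the measured TCP pose, the force, the opening and the grip force at its end, in the units of the state.
- get_state(): the state, without advancing time (a new reading comes with each control period).
- get_image(name): name is "scene" or "side" or "wrist"; returns (picture, depth): 400x640x3 uint8, red, green, blue; 400x640 float32, m along the optical axis (not along the pixel's ray), 0 where there is no reading.
- camera_params(name): a dict with "intrinsics" (3x3 intrinsics, pixels), "extrinsics" (4x4, takes a point from camera to world coordinates). Camera axes: x right, y down, z forward; pixel columns grow to the right and rows downward; lengths in m; the calibration is good to about 2 mm. A picture is of the moment at which its call begins: read the wrist's pose just before it. camera_params takes no time and is no camera call; for the wrist camera it gives the pose at the moment of the call.
- close_job(): hands the job in; it is judged then, once.
The state is a dict: "time": time; "joint_positions": joint angles; "qd": joint speeds; "joint_torque": joint torques, N m; "position": TCP position; "tool_rot": TCP orientation; "ft_force": force on the tool from outside, world axes, zero at the start; "torque": the same for the moment, N m; "grip_width": opening from 0.0 (shut) to 1.0 (fully open); "grip_force": force on a finger pad.
Only numpy, scipy, OpenCV 4.12 (cv2) and the standard library are available. Lean on these libraries where they do the work, as an engineer would, in place of code of your own. Each camera call takes 0.05 s, during which the arm holds its last target. There are 200 camera calls.

### The job

Get the panel jig ready for the next panel: lay the straightedge with the blue grip flat on the jig's deck, flush along the inner face of the dark fence and about centred on it, and let go of it. Then pull the spring jaw out by its green post until its black pointer stands level with the red tab, and finish still holding it there, because it springs back if released. Leave the straightedge lying flush, the red tab where it is set, and the jars and other things where they are.

Things in the scene. Friction and masses are not known exactly. Their poses are not given: they have to be found in the camera images.
- jig: (all sizes in mm) fixed plywood jig, deck 220 (x) x 295 (y, -170 to +125) x 15 thick. Origin: on the table under the deck. At its +y end a dark fence, x = -100 to +100, 20 wide, 10 above the deck, inner face at y = +100. Jaw slides along y. Two dark spring housings 30 wide at x = -60 and +60, y = -165 to -110, top 41 above the table
- fence_mid (a point): middle of the fence's inner face at deck level (jig frame 0, 100, 15), axes as the jig's; the free deck lies on its -y side
- straightedge: loose aluminium straightedge 200 (x) x 30 (y) x 8 thick, 150 to 310 g, same either way round; on its middle a blue grip block 64 (x) x 18 (y), from 8 to 44 above its underside, pinched across the 18. Origin: centre of underside; x lengthwise, z up. Starts flat on the table left (+y) of the jig. When laid flush its origin is at x 0, y 85, z 15 in the jig frame
- jaw (a joint): travel of the spring jaw in m, 0 = closed (start), grows as the jaw is pulled along the jig's -y (away from the fence), stop at 0.075. A spring pulls it back: about 6 N when closed plus 0.13 N per mm. Light wood bar 170 (x) x 20 (y), top 34 above the table; its face to the fence lies at jig y = -9 when closed
- handle_grip (a point): middle of the gripping part of the green upright post on the jaw, 24 diameter, from 25 to 85 above the table; this point is 65 above the table, on the post's axis, at jig x = 0, y = -65 when the jaw is closed; moves with the jaw; axes as the jig's
- pointer (a point): black pointer at the jaw's +x end (jig x = 102, 36 above the table; jig y = -20 when closed); moves with the jaw; axes as the jig's
- marker (a joint): setting of the red tab in m (0.03 to 0.06, different each time, stiff friction; leave it): the pointer is level with the tab when joint jaw equals joint marker
- tab (a point): centre of the red tab, 8 wide along the jig's y, 24 along x, on the aluminium rail at the deck's +x edge (jig x = 116, 26 above the table); axes as the jig's; the pointer is level when it has the same jig y
- black_panel: bystander: black painted panel lying flat, 180 x 130 x 16. Origin: centre of its underside
- orange_jar: bystander: orange paint jar, 60 across, 85 high. Origin: centre of its underside
- green_jar: bystander: green paint jar, 60 across, 85 high. Origin: centre of its underside
- yellow_jar: bystander: yellow paint jar, 60 across, 85 high. Origin: centre of its underside
- blue_jar: bystander: big blue paint jar with green lid, 80 across, 110 high. Origin: centre of its underside
- squeeze_bottle: bystander: white squeeze bottle with red cap, 44 across, 120 high. Origin: centre of its underside
- clear_cup: bystander: low whitish plastic mixing cup, 70 across, 50 high. Origin: centre of its underside
- brush: bystander: brush with red handle lying flat, x along its length
Not all that is in view belongs to the job. Several things have the shape of the straightedge; the one meant has the colours described above.

How it is judged:
On the way, in this order (a step that is already met when the one before it is completed fails the run):
1. the straightedge lies on the deck flush along the fence, let go (y of straightedge in the frame of jig between 0.0825 and 0.0875 m and x of straightedge in the frame of jig between -0.03 and 0.03 m and z of straightedge in the frame of jig between 0.013 and 0.017 m and angle between the x axis of straightedge and the x axis of jig, either way round below 0.014 rad and angle between straightedge's own z axis and vertical below 0.03 rad and contact force between each of the arm, the fingers and straightedge below 0.1 N), for 0.2 s.
2. the jaw is pulled out with its pointer level with the red tab, straightedge still flush (all of step 1 and y of pointer in the frame of tab between -0.004 and 0.004 m and contact force between the fingers and jaw above 3 N), for 0.3 s.
At the end, for the whole second after the job is handed in: The straightedge lies flat on the deck, untouched by the robot, its edge within 2.5 mm of the fence face, parallel to it within 0.014 rad, centred within 30 mm; the fingers hold the jaw (contact over 3 N), still, its pointer within 4 mm of the red tab's middle (within the tab's width) (all of step 2 and velocity of joint jaw between -0.01 and 0.01 m/s and contact force between straightedge and jaw below 0.1 N and linear speed of straightedge below 0.01 m/s); the arm keeps its last pose, push and grip.
It fails at once if a jar, the bottle, the cup, the brush or the black panel is moved by more than 25 mm (distance of any of black_panel, orange_jar, green_jar, yellow_jar, blue_jar, squeeze_bottle, clear_cup, brush from where it was at the start of the episode above 0.025 m).
It fails at once if the red tab is shifted by more than 3 mm (distance of tab from where it was at the start of the episode above 0.003 m).
It also fails if it takes over 50 s, if anything falls off the work surface, if the arm or the gripper's body presses on something with over 40 N, if the wrist force passes 120 N, or if a joint passes its speed limit or range.

## Working session

There is one attempt and no reset: what is moved stays moved. The work goes in short steps, Python scripts to look and compute and a tool call to move; the robot and the scene stay as the last step left them, time stands still between calls to the robot, and variables do not carry over. Pictures are saved under pics/ and viewed, at most 12 in all, crops included, and the job is handed in when it is done.

Besides the shell and the picture viewer there is one more tool, called after ">>>" by a JSON object that holds its "name" and its "arguments", one argument or row to a line. arm_command: Moves the arm, as the interface text tells. Its arguments: {"type":"object","properties":{"motion":{"type":"array"},"newtons":{"type":"number"}},"required":["motion"]}

```bash
mkdir -p pics
cat > h.py <<'E'
import numpy as np, cv2
from bench import get_state,get_image,camera_params,close_job
def grab(n,save=None):
    p=camera_params(n); im,d=get_image(n)
    if save: cv2.imwrite(save,im[:,:,::-1])
    return im,d,np.array(p["intrinsics"]),np.array(p["extrinsics"])
def ray(K,T,u,v,z):
    r=T[:3,:3]@np.linalg.solve(K,[u,v,1.0]); o=T[:3,3]
    return o+r*(z-o[2])/r[2]
def cloud(d,K,T):
    v,u=np.mgrid[:d.shape[0],:d.shape[1]]
    c=np.stack([(u-K[0,2])/K[0,0]*d,(v-K[1,2])/K[1,1]*d,d],-1)
    return c@T[:3,:3].T+T[:3,3]
E
python3 - <<'E'
from h import *
for n in("scene","side"):
    im,d,K,T=grab(n,f"pics/{n}0.png"); np.savez(f"{n}0.npz",im=im,d=d,K=K,T=T); print(n,T.round(3).tolist(),K[0,0])
s=get_state();print(s["position"],s["tool_rot"],s["time"],s["grip_width"])
E
```

```text
scene [[-0.653, 0.432, -0.622, 1.198], [0.758, 0.384, -0.528, 0.537], [0.011, -0.816, -0.578, 0.644], [0.0, 0.0, 0.0, 1.0]] 372.2411742828011
side [[0.797, -0.441, 0.413, 0.06], [-0.604, -0.594, 0.532, -0.611], [0.011, -0.673, -0.74, 0.925], [0.0, 0.0, 0.0, 1.0]] 418.7335597631751
[0.24087272 0.60321234 0.23559229] [-5.93003217e-01 -3.08491723e+00  2.66364749e-03] 0.1 1.0028360289800693
```

View pics/scene0.png

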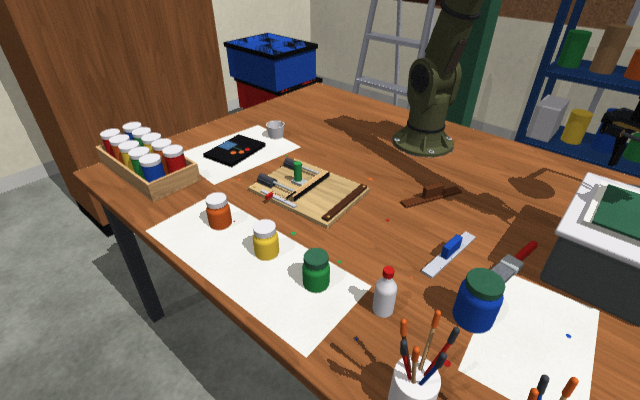

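View pics/side0.png

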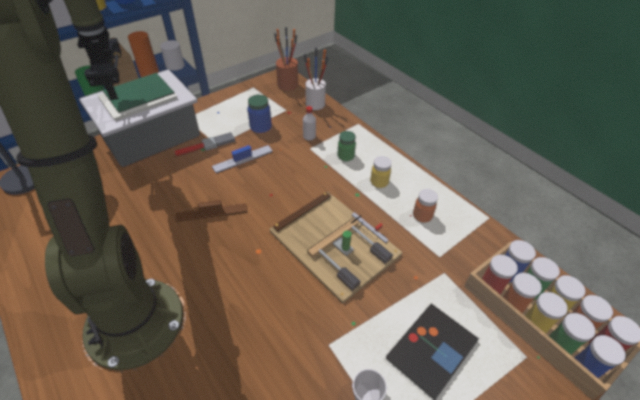

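The scene picture shows three things shaped like a straightedge:
- Aluminium with a blue grip, scene (449,254), side (242,158).
- All brown, scene (431,194).
- Brush with a red handle, scene (515,262).

Only the first matches the description. The jig is at scene (308,190), with the dark fence at (346,205), the green post at (297,171) and the red tab at (268,196). I'll confirm this in one crop and measure.

```bash
cat >> h.py <<'E'
def rect(P):
    (c,s,a)=cv2.minAreaRect((P[:,:2]*1000).astype(np.float32)); 
    if s[0]<s[1]: s=s[::-1]; a+=90
    return np.round(c,1),np.round(s,1),round((a+90)%180-90,2)
E
python3 - <<'E'
from h import *
for n,sb,jb,tb in(("scene",(415,475,225,280),(235,380,150,230),(258,276,188,206)),("side",(205,280,140,175),(265,410,185,305),(368,388,218,240))):
    f=np.load(n+"0.npz"); im,d,K,T=[f[k] for k in("im","d","K","T")]
    P=cloud(d,K,T); hsv=cv2.cvtColor(im,cv2.COLOR_RGB2HSV); H,S,V=[hsv[...,i].astype(int) for i in range(3)]
    def box(b): m=np.zeros(d.shape,bool); m[b[2]:b[3],b[0]:b[1]]=1; return m
    dv=d>0; B=box(sb)&dv
    blue=B&(H>100)&(H<130)&(S>120); print(n,"blue",blue.sum(),"z",np.percentile(P[blue][:,2],[2,50,95]).round(4))
    v,u=np.nonzero(blue&(P[...,2]>.038)); 
    if len(v): print(" blue top",rect(np.array([ray(K,T,a,b,.044) for a,b in zip(u,v)])))
    al=B&(S<70)&(V>110)&~blue; al=cv2.morphologyEx(al.astype(np.uint8),cv2.MORPH_OPEN,np.ones((2,2)))>0
    print(" plate z",np.median(P[al][:,2]).round(4)); v,u=np.nonzero(al)
    print(" plate",rect(np.array([ray(K,T,a,b,.008) for a,b in zip(u,v)])))
    J=box(jb)&dv
    deck=J&(P[...,2]>.008)&(P[...,2]<.032); print(" deck",deck.sum(),rect(P[deck]))
    wood=J&(H>10)&(H<28)&(V>130)&(S>50)&(S<150)&(P[...,2]>.009)&(P[...,2]<.021)
    v,u=np.nonzero(wood); print(" wood z",np.median(P[wood][:,2]).round(4),rect(np.array([ray(K,T,a,b,.015) for a,b in zip(u,v)])))
    g=J&(H>45)&(H<90)&(S>80); zg=P[g][:,2]; print(" green",g.sum(),zg.max().round(4),P[g&(P[...,2]>.08)].mean(0).round(4) if (zg>.08).any() else P[g].mean(0))
    r=box(tb)&((H<8)|(H>172))&(S>130); v,u=np.nonzero(r); print(" red",r.sum(),u.mean(),v.mean(),ray(K,T,u.mean(),v.mean(),.028).round(4),np.median(P[r&dv],0).round(4))
f=np.load("scene0.npz")["im"][:,:,::-1]
a=cv2.resize(f[140:235,230:385],None,fx=5,fy=5,interpolation=2)[:,:775]; b=cv2.resize(f[225:285,410:480],None,fx=2,fy=2)
a[-120:,-140:]=b
cv2.imwrite("pics/crop1.png",a)
E
```

```text
scene blue 275 z [0.0151 0.041  0.0457]
 blue top (array([496.9, 343.6]), array([68.7, 19.1]), -6.07)
 plate z 0.0081
 plate (array([494.6, 345.9]), array([202.2,  32.8]), -5.68)
 deck 3896 (array([ 537.2, -200.5]), array([500.8, 240. ]), -85.25)
 wood z 0.0154 (array([ 527.6, -190.9]), array([486.7, 221.6]), -86.08)
 green 157 0.087 [ 0.5265 -0.1402  0.0848]
 red 41 268.5609756097561 195.609756097561 [ 0.6416 -0.1437  0.028 ] [ 0.6419 -0.1421  0.0298]
side blue 62 z [0.0379 0.0418 0.0456]
 blue top (array([489.4, 334.6]), array([55.7, 16.6]), -8.36)
 plate z 0.006
 plate (array([504.2, 367.8]), array([199.7, 163.2]), -21.2)
 deck 6513 (array([ 594.7, -100. ]), array([377.3, 295.8]), 3.15)
 wood z 0.0138 (array([594.4, -99. ]), array([370.7, 293. ]), 3.72)
 green 81 0.0865 [ 0.5212 -0.1451  0.0836]
 red 26 378.7692307692308 225.6153846153846 [ 0.6413 -0.1445  0.028 ] [ 0.6415 -0.1469  0.031 ]
```

View pics/crop1.png

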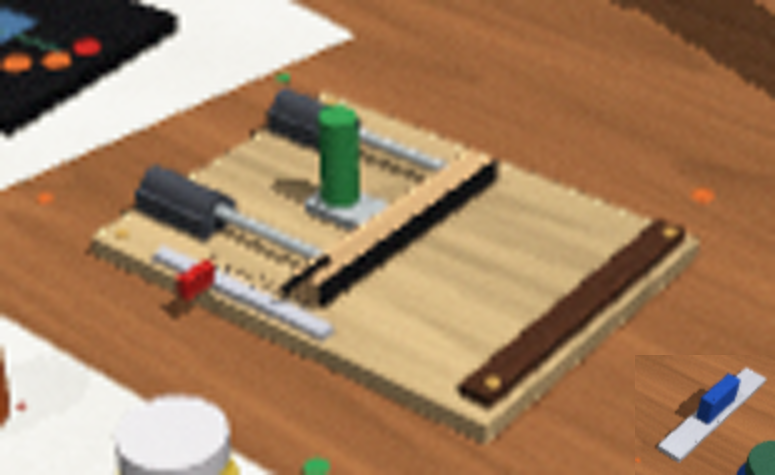

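The crop confirms it: the aluminium plate has a blue block on it. The jig has its fence on the +y side and the red tab on +x. Next I'll refine the jig pose and work out the first move.

```bash
cat >> h.py <<'E'
from scipy.spatial.transform import Rotation as Ro
def go(pos,ydeg=None):
    "shift in tool axes (mm) and spin (deg) to bring TCP to pos with tool y at world angle ydeg (mod 180)"
    s=get_state(); R=Ro.from_rotvec(s["tool_rot"]).as_matrix()
    sh=R.T@(np.array(pos)-s["position"])*1000; a=np.degrees(np.arctan2(R[1,1],R[0,1]))
    sp=None if ydeg is None else -((ydeg-a+90)%180-90)
    print("shift",sh.round(1),"spin",None if sp is None else round(sp,2),"tooly",a.round(2),"z",R[:,2].round(4),"pos",s["position"].round(4),"t",s["time"])
E
python3 - <<'E'
from h import *
for n,seed in(("scene",(330,190)),("side",(300,235))):
    f=np.load(n+"0.npz"); im,d,K,T=[f[k] for k in("im","d","K","T")]
    P=cloud(d,K,T); hsv=cv2.cvtColor(im,cv2.COLOR_RGB2HSV); S=hsv[...,1].astype(int);V=hsv[...,2]
    m=((P[...,2]>.008)&(P[...,2]<.05)&(d>0)&(P[...,0]>.38)&(P[...,0]<.66)&(P[...,1]<.08)&(P[...,1]>-.27)).astype(np.uint8)
    _,L,st,_=cv2.connectedComponentsWithStats(cv2.morphologyEx(m,cv2.MORPH_OPEN,np.ones((3,3)))); k=L==1+st[1:,4].argmax()
    print(n,k.sum(),rect(P[k]))
    Q=P[k&(P[...,2]<.02)]; print(" deck",rect(Q))
    Y=P[...,1]; dark=k&(V<100)&(Y>-.03)&(P[...,2]>.019); v,u=np.nonzero(dark)
    W=np.array([ray(K,T,a,b,.025) for a,b in zip(u,v)]); print(" fence",rect(W),rect(P[dark]),np.median(P[dark][:,2]))
go([.495,.344,.2],84.3)
E
```

```text
scene 4221 (array([529.4, -98.5]), array([296.3, 240.8]), -85.6)
 deck (array([525.6, -98.8]), array([296.3, 233.1]), -85.6)
 fence (array([512.6,  34.2]), array([203.7,  24.5]), 4.41) (array([510.5,  32.6]), array([201.9,  21.5]), 3.88) 0.02514757384817462
side 7213 (array([ 527.8, -102. ]), array([296.8, 240.3]), -85.68)
 deck (array([ 527.8, -102. ]), array([296.8, 240.3]), -85.68)
 fence (array([505.6,  25.6]), array([193.5,  21.5]), 4.56) (array([506.8,  27.9]), array([194.6,  21.1]), 4.44) 0.023446658372605733
shift [-332.1 -146.5   35.9] spin -16.06 tooly 68.24 z [-5.0e-04 -1.6e-03 -1.0e+00] pos [0.2409 0.6032 0.2356] t 0.1
```

>>> {"name": "arm_command", "arguments": {
  "motion": [
    [87, -332, -146, 36, -16],
    [87, -332, -146, 36, -16],
    [87, -332, -146, 36, -16],
    [87, -332, -146, 36, -16],
    [87, -332, -146, 36, -16]
  ]
}}

```text
time: 0.52
position: [0.3862, 0.4551, 0.2156]
tool_rot: [-0.157, -3.137, 0.001]
ft_force: [0.5, -0.1, -0.5]
grip_width: 0.996
grip_force: 0.0
```

```bash
python3 -c "
from h import *
go([.495,.344,.2],84.3)"
```

```text
shift [-119.4  -99.7   15.6] spin -0.03 tooly 84.27 z [-3.e-04 -5.e-04 -1.e+00] pos [0.3862 0.4551 0.2156] t 0.5167
```

>>> {"name": "arm_command", "arguments": {
  "motion": [
    [87, -119, -100, 16, 0],
    [87, -119, -100, 16, 0],
    [87, -119, -100, 16, 0],
    [87, -119, -100, 16, 0],
    [87, -119, -100, 16, 0]
  ]
}}

```text
time: 0.93
position: [0.4995, 0.3366, 0.199]
tool_rot: [0.177, 3.134, -0.009]
ft_force: [0.2, -0.6, -0.3]
grip_width: 1.0
grip_force: 0.0
```

```bash
cat >> h.py <<'E'
def plate(n,save=None,c=None,rad=.13,zp=.008,zb=.044):
    im,d,K,T=grab(n,save); P=cloud(d,K,T); hsv=cv2.cvtColor(im,cv2.COLOR_RGB2HSV); H,S,V=[hsv[...,i].astype(int) for i in range(3)]
    near=(d>0)&(np.hypot(P[...,0]-c[0],P[...,1]-c[1])<rad)
    b=near&(H>100)&(H<130)&(S>120); t=b&(abs(P[...,2]-zb)<.005)
    print(" blue z",np.percentile(P[b][:,2],[5,50,95]).round(4))
    for nm,m,z in(("blue",t,zb),("plate",near&(S<70)&(V>100)&(abs(P[...,2]-zp)<.006),zp)):
        m=cv2.morphologyEx(m.astype(np.uint8),cv2.MORPH_OPEN,np.ones((3,3)))
        v,u=np.nonzero(m)
        if len(v): print(nm,len(v),rect(np.array([ray(K,T,a,e,z) for a,e in zip(u,v)])),"px",u.min(),u.max(),v.min(),v.max())
    return im,d,K,T
E
python3 -c "
from h import *
plate('wrist','pics/w1.png',c=(.495,.344))
go([.495,.344,.2],84.3)"
```

```text
blue z [0.0422 0.0436 0.0449]
blue 1318 (array([490.3, 342.8]), array([61.9, 16.8]), -5.72) px 317 336 134 203
plate 4742 (array([491.5, 342.5]), array([198.6,  29.9]), -5.56) px 308 341 54 255
shift [ 2.   3.3 -0.8] spin -0.55 tooly 83.75 z [ 1.0e-04 -2.7e-03 -1.0e+00] pos [0.4967 0.3405 0.1992] t 0.9833
```

View pics/w1.png

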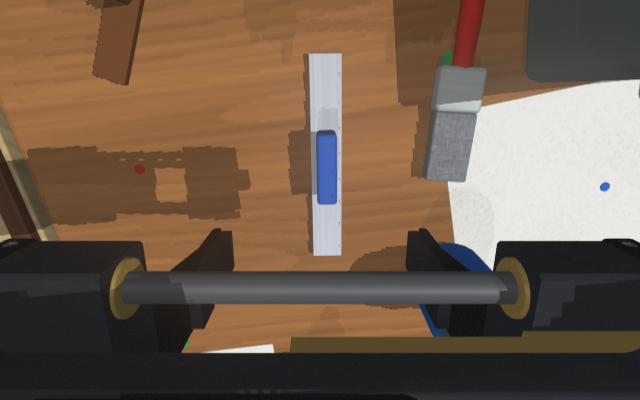

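The wrist view shows the straightedge at px (308–341, 54–255), with its blue grip at (317–336, 134–203). The blue jar is at (460,260), near the right finger, so I'll check the gripper body's clearance from it.

```bash
python3 -c "
from h import *
get_image('wrist');plate('wrist',c=(.495,.344))
for n,b in (('scene',(450,510,265,330)),('side',(245,275,95,135))):
    f=np.load(n+'0.npz'); P=cloud(f['d'],f['K'],f['T'])[b[2]:b[3],b[0]:b[1]].reshape(-1,3)
    t=P[P[:,2]>.10]; print(n,'jar top',len(t),t[:,2].max(),cv2.minEnclosingCircle((t[:,:2]*1000).astype(np.float32)))
go([.4915,.3425,.2],84.4)"
```

```text
blue z [0.0422 0.0436 0.0449]
blue 1265 (array([490.3, 342.6]), array([60.8, 16.3]), -5.98) px 309 327 142 209
plate 4585 (array([491. , 342.2]), array([198.3,  29.6]), -5.38) px 301 333 61 260
scene jar top 981 0.6438845239152717 ((899.0928955078125, 493.06988525390625), 301.7719421386719)
side jar top 237 0.9247566842034519 ((347.6702880859375, -59.87870788574219), 622.1437377929688)
shift [ 1.3 -3.4 -0.3] spin -0.18 tooly 84.22 z [-1.2e-03  3.0e-04 -1.0e+00] pos [0.4931 0.3458 0.1997] t 1.0833
```

```bash
python3 -c "
from h import *
for n,b in (('scene',(450,510,265,330)),('side',(245,275,95,135))):
    f=np.load(n+'0.npz'); P=cloud(f['d'],f['K'],f['T'])[b[2]:b[3],b[0]:b[1]].reshape(-1,3)
    t=P[(P[:,2]>.10)&(P[:,2]<.125)]; print(n,'jar top',len(t),t[:,2].max(),cv2.minEnclosingCircle((t[:,:2]*1000).astype(np.float32)))
go([.4912,.3423,.2],84.4)"
```

```text
scene jar top 953 0.11391605987478215 ((634.63916015625, 457.6971435546875), 35.98076629638672)
side jar top 232 0.11410602301122819 ((631.4644775390625, 454.49505615234375), 37.326011657714844)
shift [ 1.6 -3.7 -0.3] spin -0.18 tooly 84.22 z [-1.2e-03  3.0e-04 -1.0e+00] pos [0.4931 0.3458 0.1997] t 1.0833
```

>>> {"name": "arm_command", "arguments": {
  "motion": [
    [87, 2, -4, 40, 0],
    [87, 2, -4, 80, 0],
    [87, 2, -4, 115, 0],
    [87, 2, -4, 130, 0],
    [87, 2, -4, 130, 0]
  ]
}}

```text
time: 1.5
position: [0.4864, 0.3418, 0.0653]
tool_rot: [-0.151, -3.13, 0.008]
ft_force: [0.0, 0.4, 0.5]
grip_width: 1.0
grip_force: 0.0
```

```bash
python3 -c "
from h import *
get_image('wrist');get_image('wrist');go([.4912,.3423,.028],84.4)"
```

```text
shift [-1.2 -1.1 42.3] spin 0.0 tooly 84.4 z [-7.e-04  4.e-04 -1.e+00] pos [0.4901 0.3435 0.0703] t 1.6
```

>>> {"name": "arm_command", "arguments": {
  "motion": [
    [87, -1, -1, 28, 0],
    [87, -1, -1, 42, 0],
    [50, -1, -1, 42, 0],
    [10, -1, -1, 42, 0],
    [10, -1, -1, 42, 0]
  ],
  "newtons": 25
}}

```text
time: 2.02
position: [0.4933, 0.3422, 0.0306]
tool_rot: [0.157, 3.135, 0.004]
ft_force: [-0.0, -1.0, -0.1]
grip_width: 0.857
grip_force: 0.0
```

>>> {"name": "arm_command", "arguments": {
  "motion": [
    [10, 0, 0, 0, 0],
    [10, 0, 0, 0, 0],
    [10, 0, 0, 0, 0],
    [10, 0, 0, 0, 0]
  ]
}}

```text
time: 2.35
position: [0.4924, 0.3409, 0.0288]
tool_rot: [0.158, 3.137, 0.001]
ft_force: [0.5, -0.2, 0.5]
grip_width: 0.555
grip_force: 0.0
```

```bash
python3 -c "
from h import *
go([.4912,.3423,.2],84.4)"
```

```text
shift [   1.3    1.4 -171.2] spin -0.16 tooly 84.24 z [ 8.e-04  7.e-04 -1.e+00] pos [0.4924 0.3409 0.0288] t 2.35
```

Fingers are slow, so I'll wait for them to close.

>>> {"name": "arm_command", "arguments": {
  "motion": [
    [10, 0, 0, 0, 0],
    [10, 0, 0, 0, 0],
    [10, 0, 0, 0, 0],
    [10, 0, 0, 0, 0],
    [10, 0, 0, 0, 0]
  ]
}}

```text
time: 2.77
position: [0.4922, 0.341, 0.0282]
tool_rot: [0.158, 3.137, 0.001]
ft_force: [0.3, 0.9, -0.8]
grip_width: 0.203
grip_force: 25.0
```

>>> {"name": "arm_command", "arguments": {
  "motion": [
    [10, 0, 0, 0, 0],
    [10, 0, 0, 0, 0],
    [10, 0, 0, 0, 0]
  ]
}}

```text
time: 3.02
position: [0.4921, 0.3409, 0.0281]
tool_rot: [0.158, 3.137, 0.001]
ft_force: [0.4, 1.1, -0.6]
grip_width: 0.205
grip_force: 25.0
```

>>> {"name": "arm_command", "arguments": {
  "motion": [
    [10, 0, 0, -30, 0],
    [10, 0, 0, -70, 0],
    [10, 0, 0, -100, 0],
    [10, 0, 0, -100, -5],
    [10, 0, 0, -100, -10]
  ]
}}

```text
time: 3.43
position: [0.4933, 0.3411, 0.1306]
tool_rot: [-0.122, 3.136, 0.003]
ft_force: [-0.5, 0.1, -3.6]
grip_width: 0.206
grip_force: 25.0
```

```bash
python3 -c "
from h import *
get_image('wrist');go([.513,-.02,.128],94.4)"
```

```text
shift [   8.9 -360.8    0.9] spin 0.3 tooly 94.7 z [ 9.e-04  2.e-04 -1.e+00] pos [0.4923 0.3404 0.129 ] t 3.4833
```

>>> {"name": "arm_command", "arguments": {
  "motion": [
    [10, 1, -30, 0, 0],
    [10, 2, -65, 0, 0],
    [10, 3, -100, 0, 0],
    [10, 4, -135, 0, 0],
    [10, 5, -170, 0, 0]
  ]
}}

```text
time: 3.9
position: [0.4987, 0.1685, 0.1271]
tool_rot: [0.113, -3.138, 0.002]
ft_force: [1.2, -0.2, -2.5]
grip_width: 0.204
grip_force: 25.0
```

>>> {"name": "arm_command", "arguments": {
  "motion": [
    [10, 1, -35, 0, 0],
    [10, 2, -70, 0, 0],
    [10, 3, -110, 0, 0],
    [10, 4, -145, 0, 0],
    [10, 5, -160, 0, 0]
  ]
}}

```text
time: 4.32
position: [0.5055, 0.0042, 0.1274]
tool_rot: [0.103, -3.138, 0.005]
ft_force: [-0.2, 0.0, -2.5]
grip_width: 0.205
grip_force: 25.0
```

```bash
python3 -c "
from h import *
get_image('wrist');get_image('wrist')
im,d,K,T=grab('wrist','pics/w2.png');np.savez('w2.npz',im=im,d=d,K=K,T=T)
go([.513,-.02,.128],94.4)"
```

```text
shift [ -5.3 -29.3  -0.6] spin -0.48 tooly 93.92 z [-1.7e-03 -2.0e-04 -1.0e+00] pos [0.5057 0.0089 0.1274] t 4.4667
```

View pics/w2.png

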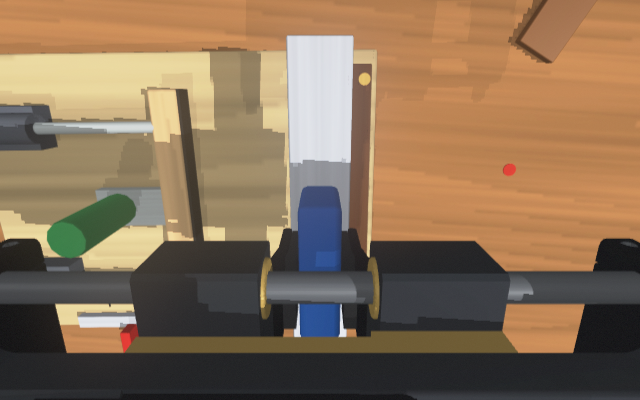

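The wrist view shows the held plate at px (288–353, 37–…), partly covering the fence at (362, 65–245). The bar is at (185,165) and the green post at (90,225). I'll move it to the -y side and lower it so the fence's inner face is visible.

>>> {"name": "arm_command", "arguments": {
  "motion": [
    [10, -2, -15, 0, 0],
    [10, -5, -34, 10, 0],
    [10, -5, -34, 25, -0.5],
    [10, -5, -34, 48, -0.5],
    [10, -5, -34, 48, -0.5]
  ]
}}

```text
time: 4.88
position: [0.5105, -0.0212, 0.0759]
tool_rot: [0.131, -3.13, -0.001]
ft_force: [-2.4, 0.1, -3.4]
grip_width: 0.205
grip_force: 25.0
```

```bash
python3 -c "
from h import *
get_image('wrist');get_image('wrist');get_image('wrist')
im,d,K,T=grab('wrist','pics/w3.png');np.savez('w3.npz',im=im,d=d,K=K,T=T)
go([.512,-.025,.08],94.4)"
```

```text
shift [ 3.  -3.   1.1] spin 0.41 tooly 94.81 z [ 1.2e-03  3.0e-04 -1.0e+00] pos [ 0.5148 -0.0217  0.0811] t 5.0833
```

View pics/w3.png

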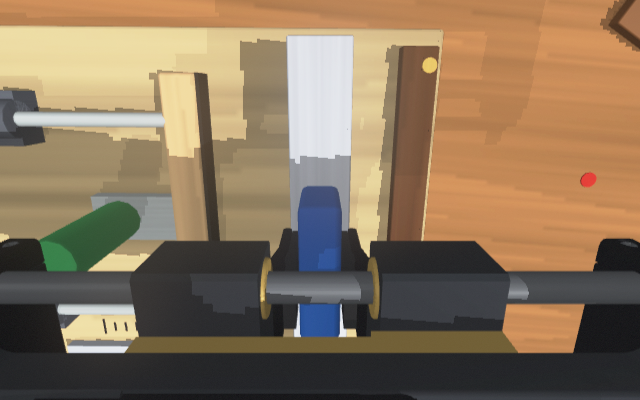

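The plate is at px (287–353, 36–…), the fence at (390–438, 47–240), and there is free deck between them. I'll fit the edge lines.

```bash
cat >> h.py <<'E'
def edges(f,cplate,rows=(55,150),frows=(60,225)):
    im,d,K,T=f["im"],f["d"],f["K"],f["T"]; P=cloud(d,K,T); Z=P[...,2]
    hsv=cv2.cvtColor(im,cv2.COLOR_RGB2HSV).astype(int)
    def line(mask,z,side,rows,nm):
        pts=[]
        for v in range(*rows):
            u=np.nonzero(mask[v])[0]
            if len(u)>5: pts.append(ray(K,T,(u.max()+.5 if side>0 else u.min()-.5),v,z)[:2]*1000)
        pts=np.array(pts)
        vx,vy,x0,y0=cv2.fitLine(pts.astype(np.float32),cv2.DIST_HUBER,0,.01,.01).ravel()
        a=np.degrees(np.arctan(vy/vx)); r=(pts-[x0,y0])@[-vy,vx]
        print(f"{nm}: angle {a:.2f} pt ({x0:.1f},{y0:.1f}) y at x=510: {y0+(510-x0)*vy/vx:.1f} rms {r.std():.2f} n {len(pts)}")
        return a
    fm=(abs(Z-.025)<.005)&(hsv[...,2]<140)&(hsv[...,1]>60)&(np.arange(640)[None]>340)&(d>0)
    fm=cv2.morphologyEx(fm.astype(np.uint8),cv2.MORPH_OPEN,np.ones((3,3)))
    print("fence z",np.median(Z[fm>0]).round(4)); line(fm,.025,-1,frows,"fence inner"); line(fm,.025,1,frows,"fence outer")
    pm=(hsv[...,1]<60)&(hsv[...,2]>90)&(np.arange(640)[None]>260)&(np.arange(640)[None]<400)&(d>0)
    pm=cv2.morphologyEx(pm.astype(np.uint8),cv2.MORPH_OPEN,np.ones((5,5))); zp=np.median(Z[rows[0]:rows[1]][pm[rows[0]:rows[1]]>0])
    print("plate z",zp.round(4)); line(pm,zp,1,rows,"plate +y"); line(pm,zp,-1,rows,"plate -y")
    v,u=np.nonzero(pm); i=v<v.min()+3; print("plate end",ray(K,T,u[i].mean(),v.min()-.5,zp).round(4))
    v,u=np.nonzero(fm); i=v<v.min()+4; print("fence end",ray(K,T,u[i].mean(),v.min()-.5,.025).round(4))
E
python3 -c "
from h import *
edges(np.load('w3.npz'),None)
go([.512,-.025,.08],94.4)"
```

```text
fence z 0.0248
fence inner: angle 4.36 pt (463.2,17.4) y at x=510: 21.0 rms 0.25 n 165
fence outer: angle 4.35 pt (458.6,37.4) y at x=510: 41.3 rms 2.08 n 165
plate z 0.0601
plate +y: angle 4.96 pt (435.8,-13.1) y at x=510: -6.6 rms 0.16 n 95
plate -y: angle 4.81 pt (455.3,-41.6) y at x=510: -37.0 rms 0.14 n 95
plate end [ 0.4137 -0.03    0.0601]
fence end [0.4097 0.0236 0.025 ]
shift [ 3.  -3.   1.1] spin 0.41 tooly 94.81 z [ 1.2e-03  3.0e-04 -1.0e+00] pos [ 0.5148 -0.0217  0.0811] t 5.0833
```

>>> {"name": "arm_command", "arguments": {
  "motion": [
    [10, 4, 12, 10, 0.5],
    [10, 4, 20, 22, 0.5],
    [10, 4, 20, 30, 0.5],
    [10, 4, 20, 34, 0.5],
    [10, 4, 20, 34, 0.5]
  ]
}}

```text
time: 5.5
position: [0.5083, -0.0035, 0.0459]
tool_rot: [0.116, -3.139, 0.001]
ft_force: [-0.7, 0.3, -3.1]
grip_width: 0.204
grip_force: 25.0
```

```bash
python3 -c "
from h import *
for i in range(3): get_image('wrist')
im,d,K,T=grab('wrist');f=dict(im=im,d=d,K=K,T=T);np.savez('w4.npz',**f)
edges(f,None)
s=get_state();print(s['ft_force']);go([.512,-.025,.044],94.4)"
```

```text
fence z 0.0248
fence inner: angle 3.81 pt (449.1,17.1) y at x=510: 21.2 rms 0.32 n 165
fence outer: angle 4.38 pt (464.6,38.1) y at x=510: 41.6 rms 2.27 n 165
plate z 0.0265
plate +y: angle 4.49 pt (432.7,5.7) y at x=510: 11.7 rms 0.32 n 95
plate -y: angle 4.17 pt (440.0,-24.0) y at x=510: -18.9 rms 0.31 n 95
plate end [ 0.4087 -0.011   0.0265]
fence end [0.4097 0.024  0.025 ]
[-0.51733529 -0.39170978 -2.78322251]
shift [ -1.3 -21.4   2.9] spin -0.21 tooly 94.19 z [ 0.0015 -0.     -1.    ] pos [ 0.5092 -0.0037  0.0469] t 5.7
```

>>> {"name": "arm_command", "arguments": {
  "motion": [
    [10, 0, 0, 2, 0],
    [10, 0, 0, 4, 0],
    [10, 0, 3, 4, 0],
    [10, 0, 6, 4, 0],
    [10, 0, 8, 4, 0]
  ]
}}

```text
time: 6.12
position: [0.5089, 0.0038, 0.043]
tool_rot: [-0.115, 3.137, -0.002]
ft_force: [0.6, -5.1, 3.5]
grip_width: 0.203
grip_force: 25.0
```

>>> {"name": "arm_command", "arguments": {
  "motion": [
    [10, 0, 1, 0, 0],
    [10, 0, 2, 0, 0],
    [10, 0, 3, 0, 0],
    [10, 0, 3, 0, 0]
  ]
}}

```text
time: 6.45
position: [0.5088, 0.0068, 0.0431]
tool_rot: [-0.116, 3.137, -0.002]
ft_force: [-0.4, -4.2, 6.1]
grip_width: 0.206
grip_force: 25.0
```

```bash
python3 -c "
from h import *
for i in range(2): get_image('wrist')
im,d,K,T=grab('wrist','pics/w5.png');f=dict(im=im,d=d,K=K,T=T);np.savez('w5.npz',**f)
edges(f,None)
s=get_state();print(s['ft_force'],s['torque']);go([.512,-.025,.044],94.4)"
```

```text
fence z 0.0248
fence inner: angle 3.87 pt (446.5,17.6) y at x=510: 21.8 rms 0.89 n 165
fence outer: angle 4.59 pt (463.3,38.1) y at x=510: 41.9 rms 2.22 n 165
plate z 0.0228
plate +y: angle 4.48 pt (432.8,16.7) y at x=510: 22.7 rms 0.36 n 95
plate -y: angle 4.24 pt (437.1,-13.7) y at x=510: -8.3 rms 0.17 n 95
plate end [ 4.084e-01 -4.000e-04  2.280e-02]
fence end [0.4097 0.0242 0.025 ]
[-0.10070868 -5.10472467  5.30697921] [-1.04632321  0.0144926   0.04856185]
shift [ -0.9 -32.   -0.9] spin -0.18 tooly 94.22 z [ 0.0024 -0.001  -1.    ] pos [0.5088 0.0068 0.043 ] t 6.6
```

View pics/w5.png

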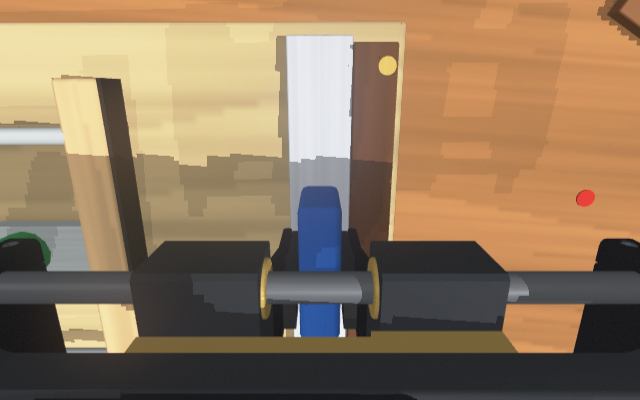

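The plate looks flush at px (353, 40–235). I'll push a little harder to confirm contact and take some load off vertically.

>>> {"name": "arm_command", "arguments": {
  "motion": [
    [10, 0, 1, -1, 0],
    [10, 0, 2, -1, 0],
    [10, 0, 3, -1, 0],
    [10, 0, 3, -1, 0],
    [10, 0, 3, -1, 0]
  ]
}}

```text
time: 7.02
position: [0.5086, 0.0071, 0.0433]
tool_rot: [-0.114, 3.137, -0.007]
ft_force: [2.7, -10.2, -0.6]
grip_width: 0.203
grip_force: 25.0
```

>>> {"name": "arm_command", "arguments": {
  "motion": [
    [10, 0, -2, 0, 0],
    [50, 0, -2.5, 0, 0],
    [50, 0, -2.5, 0, 0],
    [50, 0, -2.5, 0, 0],
    [50, 0, -2.5, 0, 0]
  ]
}}

```text
time: 7.43
position: [0.5071, 0.0094, 0.0429]
tool_rot: [0.118, -3.139, -0.002]
ft_force: [-0.4, -0.7, 0.1]
grip_width: 0.423
grip_force: 0.0
```

```bash
python3 -c "
from h import *
get_image('wrist')
s=get_state();print(s['ft_force'],s['grip_width'],s['grip_force']);go([.512,.0065,.13],94.4)"
```

```text
[ 0.72611034 -0.56388076  0.15750554] 0.46644447315025284 0.0
shift [ -4.5  -3.1 -87.1] spin -0.1 tooly 94.3 z [-6.e-04  8.e-04 -1.e+00] pos [0.5072 0.0093 0.043 ] t 7.4833
```

>>> {"name": "arm_command", "arguments": {
  "motion": [
    [60, 0, -2, -10, 0],
    [60, 0, -2, -40, 0],
    [60, 0, -2, -80, 0],
    [60, 0, -20, -115, 0],
    [60, 0, -50, -140, 0]
  ]
}}

```text
time: 7.9
position: [0.5125, -0.0384, 0.1873]
tool_rot: [-0.126, 3.135, 0.004]
ft_force: [2.0, 0.6, -0.0]
grip_width: 0.685
grip_force: 0.0
```

```bash
python3 -c "
from h import *
for i in range(3): get_image('wrist')
im,d,K,T=grab('wrist','pics/w6.png');f=dict(im=im,d=d,K=K,T=T);np.savez('w6.npz',**f)
go([.512,-.025,.18],94.4)"
```

```text
shift [-1.5 17.1  4.6] spin -0.28 tooly 94.12 z [ 0.0024  0.001  -1.    ] pos [ 0.5117 -0.0421  0.1845] t 8.1
```

View pics/w6.png

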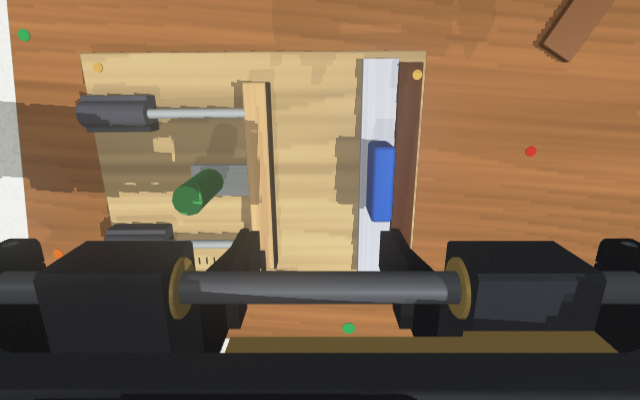

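The straightedge lies flush along the fence at px (362–397, 58–270), with no visible gap, and it has been let go. Next I'll check its edges, then look at the red tab from above.

```bash
python3 -c "
from h import *
f=dict(np.load('w6.npz'));
im,d,K,T=f['im'],f['d'],f['K'],f['T']; P=cloud(d,K,T);hsv=cv2.cvtColor(im,cv2.COLOR_RGB2HSV).astype(int)
print('cam',T[:3,3].round(3),T[:3,2].round(3))
try: edges(f,None,(65,140),(75,220))
except Exception as e: print(e)
g=(hsv[...,0]>45)&(hsv[...,0]<90)&(hsv[...,1]>80)&(abs(P[...,2]-.085)<.004)&(d>0)
v,u=np.nonzero(g); c,r=cv2.minEnclosingCircle(np.array([ray(K,T,a,b,.085)[:2]*1000 for a,b in zip(u,v)],np.float32)); print('post',c,r,np.median(P[g][:,2]))
s=get_state();print(s['joint_positions'])
go([.69,-.12,.25],94.4)"
```

```text
cam [ 0.435 -0.05   0.334] [ 0.284  0.02  -0.959]
fence z 0.0248
fence inner: angle 5.18 pt (481.6,20.3) y at x=510: 22.9 rms 0.39 n 145
fence outer: angle 4.35 pt (494.5,40.5) y at x=510: 41.6 rms 1.48 n 145
plate z 0.0229
plate +y: angle 4.09 pt (456.2,17.9) y at x=510: 21.7 rms 0.40 n 75
plate -y: angle 4.14 pt (443.6,-13.9) y at x=510: -9.1 rms 0.42 n 75
plate end [ 0.4078 -0.0011  0.0229]
fence end [0.4101 0.0238 0.025 ]
post (521.2581176757812, -141.29258728027344) 12.059514045715332 0.08462456039570111
[-0.30623242  0.05796133  0.35104472  1.86967669 -0.02238877  1.215177
  1.69479682]
shift [-172.4  -90.4  -65.1] spin -0.28 tooly 94.12 z [ 0.0024  0.001  -1.    ] pos [ 0.5117 -0.0421  0.1845] t 8.1
```

>>> {"name": "arm_command", "arguments": {
  "motion": [
    [60, -142, -98, -15, 0],
    [60, -142, -98, -15, 0],
    [60, -142, -98, -15, 0],
    [60, -142, -98, -15, 0],
    [60, -142, -98, -15, 0]
  ]
}}

```text
time: 8.52
position: [0.6633, -0.1312, 0.1947]
tool_rot: [0.114, -3.137, 0.005]
ft_force: [-0.5, 0.5, 0.4]
grip_width: 0.686
grip_force: 0.0
```

```bash
python3 -c "
from h import *
for i in range(5): get_image('wrist')
im,d,K,T=grab('wrist','pics/w7.png');f=dict(im=im,d=d,K=K,T=T);np.savez('w7.npz',**f)
P=cloud(d,K,T);hsv=cv2.cvtColor(im,cv2.COLOR_RGB2HSV).astype(int)
r=((hsv[...,0]<8)|(hsv[...,0]>172))&(hsv[...,1]>130)&(d>0)&(P[...,2]>.02)&(P[...,2]<.06)&(abs(P[...,0]-.64)<.03)&(abs(P[...,1]+.144)<.03)
v,u=np.nonzero(r);z=np.percentile(P[r][:,2],[5,50,95]);print(len(u),u.min(),u.max(),v.min(),v.max(),z.round(4))
print(rect(P[r&(P[...,2]>z[1]-.003)]), rect(np.array([ray(K,T,a,b,z[1]) for a,b in zip(u,v)])))
go([.512,-.025,.18],94.4)"
```

```text
254 297 306 141 168 [0.0269 0.0326 0.0338]
(array([ 638.7, -144.4]), array([23.3,  7.8]), 6.48) (array([ 638.1, -144.2]), array([24.4,  8.1]), 3.72)
shift [138.9 112.7  18.2] spin -0.07 tooly 94.33 z [-0.0011  0.0017 -1.    ] pos [ 0.659  -0.1269  0.1978] t 8.8167
```

View pics/w7.png

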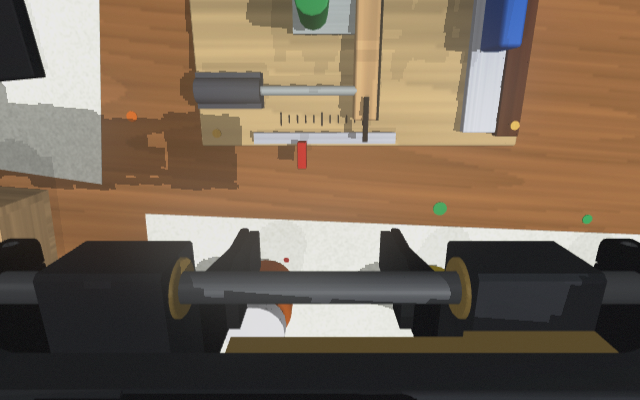

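The wrist view shows the red tab at px (302,155) and the black pointer at (366,118), near the jaw's end. I'll measure the jig-y offset between them directly.

```bash
python3 -c "
from h import *
f=np.load('w7.npz');im,d,K,T=f['im'],f['d'],f['K'],f['T'];P=cloud(d,K,T);hsv=cv2.cvtColor(im,cv2.COLOR_RGB2HSV).astype(int)
R=Ro.from_euler('z',4.36,degrees=True).as_matrix()
def show(n,u,v,z):
    W=np.array([ray(K,T,a,b,z) for a,b in zip(u,v)]); J=W@R*1000; print(n,len(u),'z',z,'jig-rot y mean/med',J[:,1].mean().round(2),np.median(J[:,1]).round(2),'range',np.percentile(J[:,1],[3,97]).round(1),'x',np.percentile(J[:,0],[3,97]).round(1))
b=np.zeros(d.shape,bool); b[118:142,356:376]=1
k=b&(hsv[...,2]<90)&(P[...,2]>.03); v,u=np.nonzero(k); show('pointer',u,v,np.median(P[k][:,2]))
b[:]=0;b[135:172,290:312]=1
r=b&((hsv[...,0]<8)|(hsv[...,0]>172))&(hsv[...,1]>130)&(P[...,2]>.0315); v,u=np.nonzero(r); show('tab',u,v,np.median(P[r][:,2]))
o=np.array([.5178,-.0783,0]); print('post jig',(np.array([.5213,-.1413,0])-o)@R*1000)
go([.5216,-.142,.2],94.4)"
```

```text
pointer 107 z 0.03780594188504727 jig-rot y mean/med -137.11 -137.09 range [-138.9 -135.3] x [592.8 611.4]
tab 217 z 0.03277114697814665 jig-rot y mean/med -192.54 -192.68 range [-196.2 -189.1] x [614.8 637.4]
post jig [ -1.29957368 -63.08376264   0.        ]
shift [138.2  -4.7  -2. ] spin -0.07 tooly 94.33 z [-0.0011  0.0017 -1.    ] pos [ 0.659  -0.1269  0.1978] t 8.8167
```

Travel is 55.5 mm from the direct measurement and 55.0 from the jig frame. Moving over the post with the gripper open.

>>> {"name": "arm_command", "arguments": {
  "motion": [
    [87, 35, -1, 0, 0],
    [87, 75, -3, 0, 0],
    [87, 110, -4, 0, 0],
    [87, 138, -5, 0, 0],
    [87, 138, -5, 0, 0]
  ]
}}

```text
time: 9.23
position: [0.5167, -0.1444, 0.1982]
tool_rot: [0.113, -3.137, -0.005]
ft_force: [0.6, -0.4, 0.3]
grip_width: 0.961
grip_force: 0.0
```

```bash
python3 -c "
from h import *
for i in range(3): get_image('wrist')
print(get_state()['grip_width']);go([.522,-.142,.062],94.4)"
```

```text
0.9879945099043317
shift [  1.5   0.7 137.1] spin -0.08 tooly 94.32 z [ 0.0027  0.0013 -1.    ] pos [ 0.5231 -0.1427  0.1991] t 9.3833
```

>>> {"name": "arm_command", "arguments": {
  "motion": [
    [87, 1, 1, 40, 0],
    [87, 1, 1, 80, 0],
    [87, 1, 1, 115, 0],
    [87, 1, 1, 130, 0],
    [87, 1, 1, 137, 0]
  ]
}}

```text
time: 9.8
position: [0.5206, -0.1416, 0.0578]
tool_rot: [0.119, -3.134, -0.001]
ft_force: [-0.3, -0.3, 0.4]
grip_width: 0.998
grip_force: 0.0
```

```bash
python3 -c "
from h import *
for i in range(3): get_image('wrist')
s=get_state();print(s['grip_width'],s['ft_force']);go([.522,-.142,.062],94.4)"
```

```text
0.9996304970629483 [-0.03144559  0.04228706  0.88873131]
shift [ 0.8  0.8 -0.5] spin -0.11 tooly 94.29 z [ 6.e-04 -4.e-04 -1.e+00] pos [ 0.5229 -0.1428  0.0615] t 9.95
```

>>> {"name": "arm_command", "arguments": {
  "motion": [
    [15, 1, 1, 0, 0],
    [15, 1, 1, 0, 0],
    [15, 1, 1, 0, 0],
    [15, 1, 1, 0, 0],
    [15, 1, 1, 0, 0]
  ],
  "newtons": 40
}}

```text
time: 10.37
position: [0.5212, -0.1422, 0.0618]
tool_rot: [-0.116, 3.138, 0.0]
ft_force: [0.3, -0.8, 0.0]
grip_width: 0.708
grip_force: 0.0
```

>>> {"name": "arm_command", "arguments": {
  "motion": [
    [15, 0, 0, 0, 0],
    [15, 0, 0, 0, 0],
    [15, 0, 0, 0, 0],
    [15, 0, 0, 0, 0],
    [15, 0, 0, 0, 0]
  ]
}}

```text
time: 10.78
position: [0.5207, -0.1421, 0.0611]
tool_rot: [-0.116, 3.139, 0.0]
ft_force: [-0.5, 0.1, -0.0]
grip_width: 0.329
grip_force: 0.0
```

>>> {"name": "arm_command", "arguments": {
  "motion": [
    [15, 0, 0, 0, 0],
    [15, 0, 0, 0, 0],
    [15, 0, 0, 0, 0]
  ]
}}

```text
time: 11.03
position: [0.5208, -0.1427, 0.0611]
tool_rot: [-0.116, 3.139, -0.001]
ft_force: [0.4, -1.9, -1.1]
grip_width: 0.269
grip_force: 40.4
```

```bash
python3 -c "
from h import *
a=np.radians(4.36);go([.522+.0555*np.sin(a),-.142-.0555*np.cos(a),.062],94.4)"
```

```text
shift [ -1.4 -54.9  -0.9] spin -0.18 tooly 94.22 z [ 2.e-04 -6.e-04 -1.e+00] pos [ 0.5208 -0.1427  0.0611] t 11.0333
```

>>> {"name": "arm_command", "arguments": {
  "motion": [
    [15, 0, -8, 0, 0],
    [15, 0, -18, 0, 0],
    [15, 0, -30, 0, 0],
    [15, 0, -40, 0, 0],
    [15, 0, -46, 0, 0]
  ]
}}

```text
time: 11.45
position: [0.5239, -0.1837, 0.061]
tool_rot: [0.119, -3.137, -0.012]
ft_force: [-2.1, 11.7, 6.7]
grip_width: 0.27
grip_force: 40.4
```

>>> {"name": "arm_command", "arguments": {
  "motion": [
    [15, 0, -4, 0, 0],
    [15, 0, -8, 0, 0],
    [15, 0, -10, 0, 0],
    [15, 0, -10, 0, 0],
    [15, 0, -10, 0, 0]
  ]
}}

```text
time: 11.87
position: [0.5246, -0.1922, 0.061]
tool_rot: [0.121, -3.137, -0.013]
ft_force: [-3.8, 11.6, 6.4]
grip_width: 0.265
grip_force: 40.4
```

```bash
python3 -c "
from h import *
im,d,K,T=grab('scene');np.savez('s8.npz',im=im,d=d,K=K,T=T)
a=cv2.resize(im[140:240,230:386,::-1],None,fx=5,fy=5,interpolation=2);cv2.imwrite('pics/s8.png',a)
a=np.radians(4.36);o=np.array([.5208,-.1427]);s=get_state();print('travel',(s['position'][:2]-o)@[np.sin(a),-np.cos(a)],s['ft_force'],s['grip_width'],s['grip_force'],s['time'])"
```

```text
travel 0.04957454797241836 [-3.88229906 12.00966793  5.52419652] 0.2621388602161084 40.40056679863483 11.9167
```

View pics/s8.png

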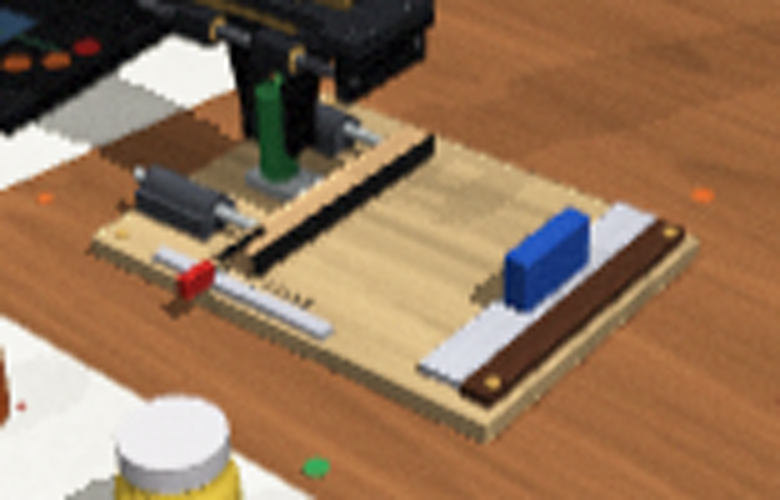

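The scene crop shows the straightedge flush with the fence. The pointer tip at (225,262) hasn't quite reached the red tab at (196,280). About 6 mm more is needed.

>>> {"name": "arm_command", "arguments": {
  "motion": [
    [15, 0, -2, 0, 0],
    [15, 0, -4, 0, 0],
    [15, 0, -6, 0, 0],
    [15, 0, -6, 0, 0],
    [15, 0, -6, 0, 0]
  ]
}}

```text
time: 12.33
position: [0.525, -0.1977, 0.061]
tool_rot: [0.121, -3.136, -0.014]
ft_force: [-3.2, 12.3, 6.8]
grip_width: 0.266
grip_force: 40.4
```

```bash
python3 -c "
from h import *
R=Ro.from_euler('z',4.36,degrees=True).as_matrix()
im,d,K,T=grab('scene');np.savez('s9.npz',im=im,d=d,K=K,T=T)
a=np.radians(4.36);o=np.array([.5208,-.1427]);s=get_state();print('travel',(s['position'][:2]-o)@[np.sin(a),-np.cos(a)],s['ft_force'],s['grip_width'],s['time'])
# jaw bar front (dark face top edge) vs start, in scene
def bar(f):
    im,d,K,T=f['im'],f['d'],f['K'],f['T'];P=cloud(d,K,T)
    J=(P-[.5178,-.0783,0])@R; m=(d>0)&(abs(P[...,2]-.034)<.003)&(J[...,0]>-.08)&(J[...,0]<.08)&(J[...,1]>-.1)&(J[...,1]<.02)
    for lo,hi in((-.08,-.05),(.05,.08)):
        q=m&(J[...,0]>lo)&(J[...,0]<hi); print(q.sum(),np.percentile(J[q][:,1],[5,50,95]).round(4))
for n in('scene0','s9'): bar(np.load(n+'.npz'))
"
```

```text
travel 0.05512986988865579 [-4.20588896 12.49788009  7.37842165] 0.2702207624813956 12.3833
74 [-0.088  -0.0274 -0.0079]
89 [-0.0935 -0.0294 -0.0081]
48 [-0.0975 -0.0757 -0.0625]
47 [-0.092  -0.0705 -0.0624]
```

```bash
python3 -c "
from h import *
im=np.load('s9.npz')['im'];a=cv2.resize(im[160:215,230:330,::-1],None,fx=8,fy=8,interpolation=2);cv2.imwrite('pics/s9.png',a)"
```

```text
(no output)
```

View pics/s9.png

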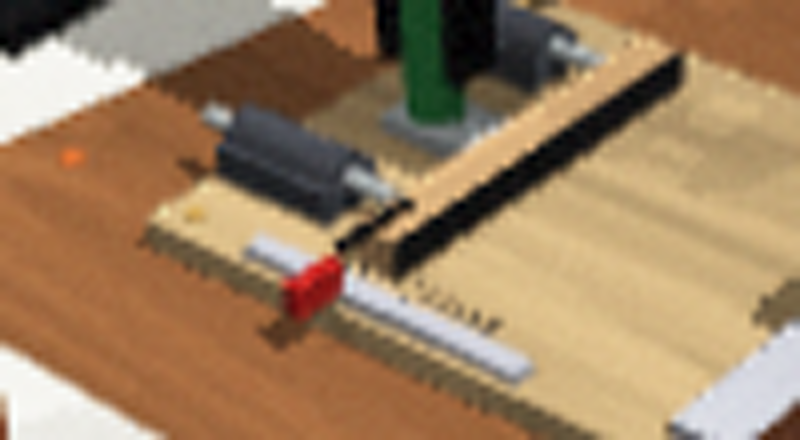

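The pointer, from (408,205) to (340,248), lines up with the red tab's top centre at (315,265). I'll hold briefly and hand in.

>>> {"name": "arm_command", "arguments": {
  "motion": [
    [15, 0, 0, 0, 0],
    [15, 0, 0, 0, 0],
    [15, 0, 0, 0, 0],
    [15, 0, 0, 0, 0],
    [15, 0, 0, 0, 0]
  ]
}}

```text
time: 12.8
position: [0.525, -0.1976, 0.061]
tool_rot: [0.122, -3.136, -0.014]
ft_force: [-3.4, 12.0, 6.6]
grip_width: 0.268
grip_force: 40.4
```

```bash
python3 -c "
from h import *
a=np.radians(4.36);o=np.array([.5208,-.1427]);s=get_state();t=(s['position'][:2]-o)@[np.sin(a),-np.cos(a)];print(t,s['grip_force'])
if .0535<t<.057: print(close_job())"
```

```text
0.055097124007560457 40.39800535188988
the job is handed in; nothing more can be done
None
```

The job is handed in at about 12.8 s, though no verdict came back: the straightedge lies flush against the fence and released, and the arm still holds the jaw about 55 mm out, with its pointer level with the red tab.

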